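# Lift a rinsed seed tuber with the tongs and hold it over the drip bowl

### The job

Take the steel tongs off their rest, pick the rinsed tuber out of the open glass dish with them and carry it over to the empty steel bowl. Finish still holding it: the tuber pinched in the tongs' jaws, still, about a hand's width above the middle of the bowl so that it can drip. The tuber is sterile, so only the tongs may touch it, and leave the dish, the bowl and everything else on the bench where it is.

Things in the scene. Friction and masses are not known exactly. Their poses are not given: they have to be found in the camera images.
- tongs_grip (a point): grip place of the bright steel sprung tongs (110 g, loose), mid-way between the two arms and half-way up them, near the centre of mass. x points along the tongs to the jaws, y to the left arm, z up. 55 mm over the outsides of the arms here when open, about 41 mm when closed on the tuber. Held level by fingers pointing straight down, the jaws hang 40 mm below and 96 mm ahead of this point.
- tongs_jaws (a point): point mid-way between the jaws, fixed to the tongs' body, axes as tongs_grip. The jaws are two upright steel discs, 20 mm diameter, 5 mm thick, facing each other across y, 62 mm apart when open; their lowest points are 10 mm below this point. To pinch the tuber, lower the open jaws on either side of it, inside the dish, until this point is at the tuber's centre, then squeeze.
- tongs_pivot (a point): sprung pivot of the tongs, a 15 mm thick barrel 88 mm behind tongs_grip. From it two upright strips (5 mm thick, 12 mm high) spread in a narrow V when open, about parallel when closed on the tuber; straight to 59 mm ahead of tongs_grip, then bent 45 degrees down to the jaws.
- tong_left (a joint): closing angle of the left (+y) arm: 0 open (as on the rest), 0.15 shut, about 0.08 on the tuber. Springs push each arm outwards at the grip place with 4 N open, 7 N closed on the tuber: gripped lightly to about 50 mm over the arms, the tongs can be carried firmly with the jaws still some 51 mm apart; then squeeze with 15 N or more to pinch.
- tong_right (a joint): the same for the right (-y) arm.
- rest_top (a point): centre of the fixed white plastic instrument rest, level with its bar tops, 62 mm above the bench. Base plate 125 x 110 mm; two cross bars along its y, 42 mm before and behind this point, 8 mm wide, ends 100 mm apart upturned 12 mm. The tongs lie across the bars along the rest's x, grip place about above this point; the space between the bars is free for fingers.
- tuber_center (a point): centre of the tuber: a nearly round tan seed potato with small dark eyes, about 36 mm long, 36 mm wide, 29 mm high, 15 to 35 g, lying in the open glass dish, its centre 17.5 mm above the bench.
- dish: open round glass dish with the tuber in it, loose: outside diameter 114 mm, 18 mm high, wall and floor 3 mm. Origin: centre of its underside. About 160 g.
- bowl_center (a point): middle of the inner floor (3 mm above the bench) of the empty steel bowl, loose: rim diameter 130 mm, 36 mm high. About 150 g.
- jar_a: bystander: clear culture jar with plantlet and white lid, 68 mm diameter, 80 mm high. Origin: centre of underside.
- jar_b: bystander: another such culture jar.
- media_bottle: bystander: glass laboratory bottle with a screw cap, 80 mm diameter, about 150 mm high. Origin: centre of underside.
- wash_bottle: bystander: white squeeze bottle with a bent spout, 70 mm diameter, 170 mm high. Origin: centre of underside.
- dish_stack: bystander: stack of four closed plastic culture dishes, 92 mm diameter, 60 mm high. Origin: centre of underside.
- scalpel: bystander: steel scalpel lying on the bench, 135 mm long, 6 mm high. Origin: underside, near its middle.
- closed_dish: bystander: closed plastic culture dish, 88 mm diameter, 16 mm high. Origin: centre of underside.
Not all that is in view belongs to the job. Leave any blue look-alike of the dish alone. Of the things that look like the part that bears tuber_center, take the one that is nearest to the robot's base at the start.

How it is judged (in metres and radians):
On the way, in this order (a step that is already met when the one before it is completed fails the run):
1. the tongs are held by the gripper, lifted clear of the rest (height (world z) of tongs_grip above 0.085 m and contact force between the fingers and tongs above 1 N and contact force between tongs and rest below 0.05 N), for 0.2 s.
2. the tuber is pinched in the tongs' jaws and lifted clear of the dish (height (world z) of tuber_center above 0.05 m and contact force between each of tong_left, tong_right and tuber above 0.3 N and contact force between dish and tuber below 0.05 N), for 0.2 s.
At the end, for the whole second after the job is handed in: Gripper holds the tongs, both jaws press the tuber (over 0.3 N each); its centre within 40 mm sideways of the bowl's middle, 75 to 250 mm above the bench, slower than 30 mm/s; tuber and tongs clear of the bowl; dish and bowl moved under 30 mm (contact force between each of tong_left, tong_right and tuber above 0.3 N and contact force between the fingers and tongs above 1 N and contact force between bowl and tuber below 0.05 N and contact force between bowl and tongs below 0.05 N and horizontal distance between tuber_center and bowl_center below 0.04 m and height (world z) of tuber_center between 0.075 and 0.25 m and linear speed of tuber below 0.03 m/s and distance of each of dish, bowl_center from where it was at the start of the episode below 0.03 m); the arm keeps its last pose, push and grip.
It fails at once if the robot itself touches the tuber (contact force between any of the fingers, the arm and tuber above 0.1 N).
It fails at once if the dish or the bowl is shoved or knocked more than 30 mm (distance of any of dish, bowl_center from where it was at the start of the episode above 0.03 m).
It fails at once if a bystander is moved more than 25 mm (distance of any of jar_a, jar_b, media_bottle, wash_bottle, dish_stack, scalpel, closed_dish from where it was at the start of the episode above 0.025 m).
It also fails if it takes over 42 s, if anything falls off the work surface, if the arm or the gripper's body presses on something with over 40 N, if the wrist force passes 120 N, or if a joint passes its speed limit or range.

### The arm

A 6-joint arm with a two-finger parallel gripper is mounted at the origin on the work surface. World frame = base frame: x ahead of the robot, y to its left, z up, the work surface at z = 0. Lengths are in m, angles in degrees, forces in N, time in s.
With the tool pointing down it reaches from about 0.25 to 0.775 m from the base axis. Payload 4 kg.
Tool frame: the origin (TCP) lies at the very end of the fingers, on their centre line; the grasp point (between the pads) lies 19 mm behind it (bot.grip_depth is the distance from the TCP to the grasp point, in m); z points along the fingers, y is the line along which they close (so a half turn about z gives the same grasp; the last joint's range is limited). The gripper opens to 85 mm and grips with 20 to 120 N. Pads are 22 mm wide; open, the fingers measure 114 mm over their backs; the gripper's body (76 mm by 85 mm) begins 54 mm behind the grasp point. The pads swing forward as they close: fully open they stand 13 mm farther back than shut.
Start: joints at [67.775, 4.996, 78.535, -0, 96.463, -5.907], TCP at [0.155, 0.528, 0.231] pointing down, gripper open.
Joint ranges: [-177.83, 177.83], [-43.37, 116.18], [15.69, 146.23], [-61.86, 241.86], [9.47, 152.12], [-147.06, 147.06]. Speed limits (degrees/s): [159.86, 159.86, 180, 180, 180, 180].

### API

Orientations are given as [roll, pitch, yaw] about the fixed x, y, z axes, in that order (R = Rz(yaw) Ry(pitch) Rx(roll)).
In Python, from bench import bot, cams, ticket, finder gives the robot as it stands.
- The arm moves only by the shell command python3 -m handwheel 'ROWS' [OPENING] [FORCE]. ROWS is JSON, a list that holds one entry, the list of rows, each a list of 6 numbers: the shift along the tool's x, y, z each as a share of 0.25 m, from -1 to 1, then the turn, a rotation vector about the tool's x, y, z each as a share of 1.5 rad, from -1 to 1. In form: [[[dx, dy, dz, wx, wy, wz], ...]]. A call has 1 to 20 rows; each row is the pose to reach, as a shift and turn from the pose commanded when the call began, along the tool's axes at that moment; what a row does not reach only later rows make up. A row lasts 1/12 s, in which the tool goes at most 41.7 mm and 7.16 degrees, less where a joint would pass 70% of its speed; a pose out of reach is approached as far as the arm can. A call with a number of a shift or a turn outside -1 to 1 is refused whole. A call with a gripper value outside its range is refused whole. OPENING is the gripper's target within -1 to 1 (fully open at 1, half-way at 0, shut at -1), set as the call begins (- or left out, the last holds). The fingers move at their own pace and stop on an object; FORCE is the grip in N (left out, the last holds). Time passes only in rows, so rows that repeat a pose let the fingers close. It gives the time, the measured TCP pose, the force, the opening and the grip force at its end, in the units of the state.
- bot.get_obs(): the state, without advancing time (a new reading comes with each control period).
- cams.capture(name): name is "side" or "top" or "wrist"; returns the picture (420x560x3 uint8, red, green, blue); there is no depth.
- cams.camera_params(name): a dict with "vfov" (degrees; the focal length in pixels is half the picture's height over the tangent of half this angle, whatever the lens; pixels are square), "cx", "cy" (the principal point, pixels), "world_from_camera" (4x4, takes a point from camera to world coordinates). Camera axes: x right, y down, z forward; pixel columns grow to the right and rows downward; lengths in m; the calibration is good to about 2 mm. The wrist camera is an equidistant fisheye: a pixel r from the principal point sees the ray r / f radians off the axis. A picture is of the moment at which its call begins: read the wrist's pose just before it. camera_params takes no time and is no camera call; for the wrist camera it gives the pose at the moment of the call.
- ticket.sign_off(): hands the job in; it is judged then, once.
Trained networks look in the newest picture that a camera, given by its name, has taken for a name from the list of things; names that differ only in an ending like _2 or _b are one class to them, and where a whole thing is asked for, a point or a joint stands for the part that bears it (a point fixed in the world has none). Each returns a list of dicts, best first, with "confidence" (0 to 1); they miss things now and then, are a little off and sometimes report something else, mostly with a low value. They report only what shows in the picture. A call takes as long as a camera call. They do not tell look-alikes from the thing itself.
- finder.look_for(camera, name): "centre" ([x, y, z] in m, in the coordinates of the camera as it stood for that picture, good to about 4 mm: the middle of the surface that is visible of it).
- finder.trace(camera, name): "pixels" (420x560 bool, what is visible of it).
The state is a dict: "t": time; "joint_positions": joint angles; "joint_vel": joint speeds; "joint_torque": joint torques, N m; "tool_pos": TCP position; "tool_rot": TCP orientation; "ft_force": force on the tool from outside, world axes, zero at the start; "torque": the same for the moment, N m; "opening": opening from 0.0 (shut) to 1.0 (fully open); "gripper_force": force on a finger pad.
Only numpy, scipy, OpenCV 4.12 (cv2) and the standard library are available. Lean on these libraries where they do the work, as an engineer would, in place of code of your own. Each camera call takes 0.05 s, during which the arm holds its last target. There are 200 camera calls.

## Working session

There is one attempt and no reset: what is moved stays moved. The work goes in short steps, Python scripts to look and compute and a shell command to move; the robot and the scene stay as the last step left them, time stands still between calls to the robot, and variables do not carry over. Pictures are saved under pics/ and viewed, at most 10 in all, crops included, and the job is handed in when it is done.

```bash
mkdir -p pics; ls; cat > h.py <<'E'
import numpy as np, cv2
from scipy.spatial.transform import Rotation as R
from bench import bot,cams,ticket,finder
def snap(n,f=None):
    p=cams.camera_params(n); im=cams.capture(n)
    if f: cv2.imwrite('pics/'+f,im[:,:,::-1])
    return p,im
def find(n,name,p):
    M=np.array(p['world_from_camera']); out=[]
    for d in finder.look_for(n,name):
        w=M[:3,:3]@np.array(d['centre'])+M[:3,3]; out.append((round(d['confidence'],2),w.round(4).tolist(),proj(p,w,n).round().tolist()))
    return out
def foc(p): return 210/np.tan(np.radians(p['vfov'])/2)
def proj(p,w,n):
    M=np.array(p['world_from_camera']); c=M[:3,:3].T@(np.array(w)-M[:3,3]); f=foc(p)
    if n=='wrist':
        r=np.hypot(c[0],c[1]); t=np.arctan2(r,c[2]); return np.array([p['cx'],p['cy']])+f*t*c[:2]/max(r,1e-9)
    return np.array([p['cx'],p['cy']])+f*c[:2]/c[2]
def onplane(p,uv,z,n):
    M=np.array(p['world_from_camera']); f=foc(p); d=(np.array(uv,float)-[p['cx'],p['cy']])/f
    if n=='wrist':
        t=np.hypot(*d); v=np.array([*(d/max(t,1e-9)*np.sin(t)),np.cos(t)])
    else: v=np.array([d[0],d[1],1])
    v=M[:3,:3]@v; o=M[:3,3]; return o+v*(z-o[2])/v[2]
E
python3 - <<'E'
from h import *
print(bot.get_obs())
ims=[]
for n in('top','side'):
    p,im=snap(n,n+'0.png')
    print(n,np.array(p['world_from_camera'])[:3,3])
    for k in('tongs_grip','tongs_pivot','tong_left','tuber_center','dish','bowl_center','rest_top'):
        print(k,find(n,k,p))
E
```

```text
pics
{'t': 0.0, 'joint_positions': array([ 6.77759322e+01,  5.04242456e+00,  7.86265408e+01, -5.69162284e-04,
        9.64641057e+01, -5.90663737e+00]), 'joint_vel': array([ 0.00135277, -0.03024686,  0.04515087,  0.09373271, -0.07256441,
        0.00689378]), 'joint_torque': array([-7.07453310e-04, -3.51864874e+01, -3.13270783e+01, -5.51973358e-05,
        1.07209649e-02,  2.87977855e-05]), 'tool_pos': array([0.15433521, 0.52736929, 0.23009161]), 'tool_rot': array([-1.79867577e+02, -1.31313434e-02,  1.63682491e+02]), 'ft_force': array([-0.39822861, -0.20868671,  0.91664667]), 'torque': array([-0.04050146, -0.01144813,  0.06164905]), 'gripper_force': 0.0, 'opening': 0.9953807473444383}
top [0.351327   0.01552363 1.54189772]
tongs_grip [(0.66, [0.4818, -0.2853, 0.0735], [391.0, 237.0]), (0.17, [0.5624, -0.0061, -0.0058], [289.0, 214.0])]
tongs_pivot [(0.84, [0.4846, -0.2811, 0.0769], [390.0, 236.0]), (0.65, [0.5559, 0.0096, 0.0305], [283.0, 215.0])]
tong_left [(0.65, [0.4936, -0.277, 0.0738], [388.0, 233.0])]
tuber_center [(0.51, [0.5582, 0.0062, 0.0299], [285.0, 214.0])]
dish [(0.9, [
[... 339 characters left out ...]
, [0.491, -0.2767, 0.0695], [340.0, 153.0])]
tong_left [(0.83, [0.5006, -0.273, 0.0669], [336.0, 154.0]), (0.23, [0.3719, 0.0386, 0.0175], [359.0, 256.0])]
tuber_center [(0.72, [0.7635, -0.1463, 0.0677], [234.0, 162.0]), (0.63, [0.5581, 0.0197, 0.0246], [287.0, 231.0]), (0.53, [0.6527, 0.1524, 0.0226], [233.0, 262.0]), (0.3, [0.6595, -0.3945, 0.0833], [295.0, 117.0])]
dish [(0.97, [0.5636, 0.0026, 0.0056], [287.0, 231.0]), (0.86, [0.7374, -0.0418, 0.0022], [231.0, 206.0])]
bowl_center [(0.61, [0.6227, 0.2523, 0.0146], [229.0, 301.0]), (0.36, [0.6603, -0.3979, 0.0824], [295.0, 116.0])]
rest_top [(0.95, [0.4839, -0.2873, 0.0007], [341.0, 170.0]), (0.29, [0.4492, 0.4505, 0.06], [276.0, 402.0])]
```

View pics/top0.png

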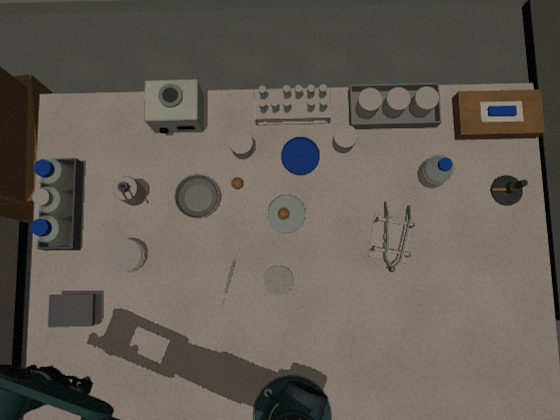

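View pics/side0.png

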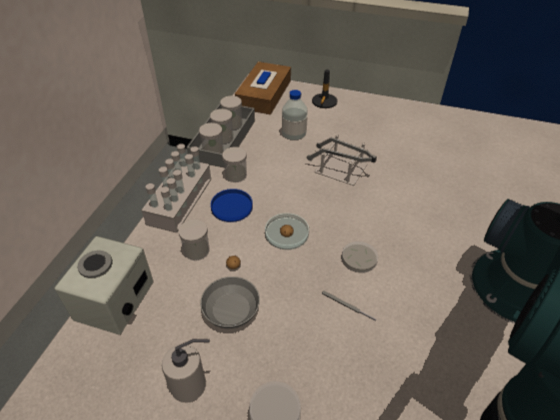

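Top view: the tongs lie on the rest with the pivot at (391,268) and the jaws at (385,205) and (408,207). The glass dish with the tuber is at (286,214) and the bowl at (197,196).

Tuber candidates: the one in the glass dish at (285,214) and a loose decoy at (237,183). Dish candidates: glass at (286,214), a blue look-alike at (300,156) and a closed dish at (279,280). I choose the tuber in the glass dish, which is nearest the base, and check it in one close crop.

```bash
python3 - <<'E'
from h import *
im=cv2.imread('pics/top0.png')
cv2.imwrite('pics/crop0.png',cv2.resize(im[145:285,220:420],None,fx=4,fy=4,interpolation=cv2.INTER_CUBIC))
p=cams.camera_params('top')
for uv,z in(((391,268),.068),((385.5,204.5),.028),((408,206.5),.028),((285,214),.0175),((286.5,214),.01),((237,183),.0145),((197.5,196),.036),((435,171),.1),((279,280),.016)): print(uv,onplane(p,uv,z,'top').round(4))
o=bot.get_obs();T=R.from_euler('xyz',o['tool_rot'],degrees=True)
w=cams.camera_params('wrist');M=np.array(w['world_from_camera'])
print('cam in tool',T.inv().apply(M[:3,3]-o['tool_pos']),'\n',T.inv().as_matrix()@M[:3,:3],w['vfov'])
print('tool shift to (.47,-.28,.25):',T.inv().apply(np.array([.47,-.28,.25])-o['tool_pos'])/.25)
E
```

```text
(391, 268) [ 0.3977 -0.2823  0.068 ]
(385.5, 204.5) [ 0.5803 -0.2836  0.028 ]
(408, 206.5) [ 0.5732 -0.3476  0.028 ]
(285, 214) [0.5597 0.0052 0.0175]
(286.5, 214) [0.5607 0.0008 0.01  ]
(237, 183) [0.6543 0.1437 0.0145]
(197.5, 196) [0.6142 0.2558 0.036 ]
(435, 171) [ 0.6601 -0.4098  0.1   ]
(279, 280) [0.3711 0.026  0.016 ]
cam in tool [ 0.06614045 -0.00049172 -0.14229676] 
 [[-3.04215232e-04 -9.66021006e-01 -2.58463389e-01]
 [ 9.99999926e-01 -3.54961127e-04  1.49671859e-04]
 [-2.36330615e-04 -2.58463324e-01  9.66021042e-01]] 65.70646984690485
tool shift to (.47,-.28,.25): [-2.11897458 -2.74661001 -0.07483588]
```

View pics/crop0.png

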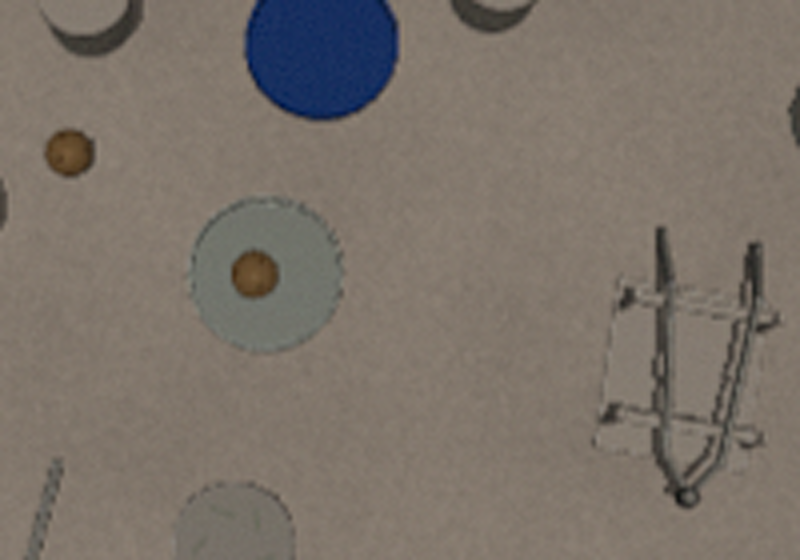

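The crop confirms it: the tan tuber sits in the glass dish at (283.5,213.5), left of the dish centre at (287,213.5). The tongs point about -11° from +x, with their jaws at the far end. I'm moving over the tongs to measure with the wrist camera.

```bash
python3 -m handwheel '[[[-0.706,-0.916,0,0,0,0],[-0.706,-0.916,0,0,0,0],[-0.706,-0.916,0,0,0,0],[-0.706,-0.916,0,0,0,0],[-0.706,-0.916,0,0,0,0],[-0.706,-0.916,0,0,0,0],[-0.706,-0.916,0,0,0,0]]]' 1
python3 -m handwheel '[[[-0.706,-0.916,0,0,0,0],[-0.706,-0.916,0,0,0,0],[-0.706,-0.916,0,0,0,0],[-0.706,-0.916,0,0,0,0],[-0.706,-0.916,0,0,0,0],[-0.706,-0.916,0,0,0,0],[-0.706,-0.916,0,0,0,0]]]'
python3 -m handwheel '[[[-0.706,-0.916,0,0,0,-0.066],[-0.706,-0.916,0,0,0,-0.066],[-0.706,-0.916,0,0,0,-0.066],[-0.706,-0.916,0,0,0,-0.066],[-0.706,-0.916,0,0,0,-0.066],[-0.706,-0.916,0,0,0,-0.066],[-0.706,-0.916,0,0,0,-0.066],[-0.706,-0.916,0,0,0,-0.066],[-0.706,-0.916,0,0,0,-0.066]]]'
python3 - <<'E'
from h import *
p,im=snap('wrist','w1.png')
for k in('tongs_grip','tongs_pivot','tong_left','tongs_jaws','rest_top'): print(k,find('wrist',k,p))
for w in((.398,-.282,.068),(.577,-.316,.028),(.4845,-.298,.068)): print(proj(p,w,'wrist'))
np.save('w1.npy',p['world_from_camera'])
E
```

```text
t: 1.38
tool_pos: [0.2597, 0.2566, 0.2315]
tool_rot: [180.0, 0.1, 163.7]
ft_force: [1.2, 0.3, -1.3]
opening: 0.997
gripper_force: 0.0
t: 1.97
tool_pos: [0.3649, -0.0132, 0.2317]
tool_rot: [180.0, 0.1, 163.6]
ft_force: [0.9, 0.4, 0.8]
opening: 1.002
gripper_force: 0.0
t: 2.72
tool_pos: [0.4696, -0.2818, 0.2295]
tool_rot: [179.9, -0.2, 169.2]
ft_force: [-0.3, 0.0, -0.4]
opening: 1.003
gripper_force: 0.0
tongs_grip [(0.95, [0.4626, -0.284, 0.0742], [269.0, 186.0])]
tongs_pivot [(0.72, [0.4619, -0.287, 0.071], [265.0, 185.0])]
tong_left [(0.29, [0.38, 0.1712, 0.0078], [558.0, 74.0])]
tongs_jaws [(0.71, [0.5619, 0.0009, 0.002], [485.0, 209.0]), (0.62, [0.4639, -0.281, 0.0705], [272.0, 186.0]), (0.5, [0.6329, -0.408, 0.0381], [199.0, 329.0])]
rest_top [(0.8, [0.4803, -0.2939, 0.0023], [264.0, 190.0]), (0.31, [0.5573, 0.0029, 0.0254], [496.0, 211.0])]
[257.457945   116.92661759]
[260.77605831 276.72446128]
[258.70244564 208.81782966]
```

View pics/w1.png

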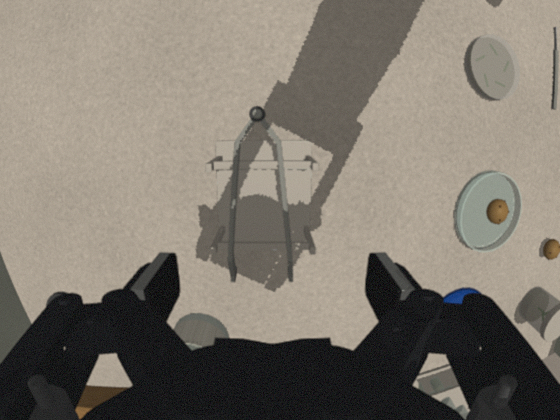

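The wrist view shows the tongs under the gripper: pivot at (257,114), jaw tips at (233,281) and (291,280), rest bars at rows 163 and 243. That agrees with the top view. The tuber is at (497,211), left of the dish centre.

```bash
python3 - <<'E'
from h import *
p=cams.camera_params('wrist'); p['world_from_camera']=np.load('w1.npy')
im=cv2.imread('pics/w1.png')
for k in('tongs_grip','tong_left','dish','tuber_center'):
    for d in finder.trace('wrist',k)[:2]:
        ys,xs=np.where(d['pixels']); print(k,round(d['confidence'],2),len(ys),xs.min(),xs.max(),ys.min(),ys.max())
        if k=='tongs_grip' and xs.max()<330:
            for r in range(ys.min(),ys.max()+1,12):
                x=xs[ys==r]
                if len(x): a,b=onplane(p,(x.min(),r),.074,'wrist'),onplane(p,(x.max(),r),.074,'wrist'); print(r,x.min(),x.max(),a[:2].round(4),b[:2].round(4),((a+b)/2)[:2].round(4),np.hypot(*(a-b)[:2]).round(4))
        if k in('dish','tuber_center') :
            c,rad=cv2.minEnclosingCircle(np.c_[xs,ys].astype(np.float32)); print(c,onplane(p,c,.0175 if k!='dish' else .012,'wrist'))
print('pivot',onplane(p,(257.5,114),.072,'wrist'),'jaws',onplane(p,(233.5,281),.028,'wrist'),onplane(p,(291,280),.028,'wrist'))
E
```

```text
tongs_grip 0.61 2055 228 292 106 280
106 254 260 [ 0.3877 -0.2829] [ 0.3887 -0.2776] [ 0.3882 -0.2803] 0.0054
118 249 264 [ 0.3976 -0.2895] [ 0.4003 -0.2761] [ 0.3989 -0.2828] 0.0136
130 242 272 [ 0.4071 -0.2979] [ 0.4124 -0.2711] [ 0.4098 -0.2845] 0.0273
142 235 280 [ 0.4166 -0.3064] [ 0.4246 -0.266 ] [ 0.4206 -0.2862] 0.0412
154 234 282 [ 0.4273 -0.3096] [ 0.4358 -0.2662] [ 0.4316 -0.2879] 0.0442
166 233 283 [ 0.4381 -0.3128] [ 0.447  -0.2674] [ 0.4425 -0.2901] 0.0463
178 233 284 [ 0.4492 -0.3152] [ 0.4582 -0.2685] [ 0.4537 -0.2918] 0.0476
190 233 286 [ 0.4604 -0.3176] [ 0.4698 -0.2687] [ 0.4651 -0.2932] 0.0498
202 230 287 [ 0.4712 -0.323 ] [ 0.4814 -0.2698] [ 0.4763 -0.2964] 0.0541
214 230 288 [ 0.4828 -0.3256] [ 0.4932 -0.271 ] [ 0.488  -0.2983] 0.0556
226 230 289 [ 0.4946 -0.3283] [ 0.5053 -0.2721] [ 0.5    -0.3002] 0.0572
238 229 290 [ 0.5066 -0.3321] [ 0.5177 -0.2733] [ 0.5121 -0.3027] 0.0598
250 228 291 [ 0.5189 -0.3361] [ 0.5304 -0.2745] [ 0.5246 -0.3053] 0.0626
262 229 291 [ 0.5319 -0.3382] [ 0.5434 -0.2767] [ 0.5376 -0.3074] 0.0625
274 231 292 [ 0.5455 -0.3393] [ 0.557 -0.278] [ 0.5512 -0.3087] 0.0625
tong_left 0.7 906 261 293 120 281
dish 0.65 307 444 477 287 303
(460.5, 295.5) [ 0.68333274 -0.04273692  0.012     ]
dish 0.57 3863 454 521 170 252
(489.0308837890625, 211.294189453125) [0.56177774 0.00128417 0.012     ]
tuber_center 0.79 439 486 508 198 223
(498.0789489746094, 210.55262756347656) [0.56164614 0.01385975 0.0175    ]
tuber_center 0.62 306 542 559 239 260
(552.21875, 249.5625) [0.65478102 0.14526972 0.0175    ]
pivot [ 0.39544534 -0.28129042  0.072     ] jaws [ 0.5769179  -0.34928556  0.028     ] [ 0.58817572 -0.2816507   0.028     ]
```

Everything checks out: the tongs measure 55 mm across at the grip point (0.4826, -0.297), with a yaw of -10°. I'm descending and gripping lightly.

```bash
python3 -m handwheel '[[[-0.063,-0.051,0.3,0,0,-0.008],[-0.063,-0.051,0.3,0,0,-0.008],[-0.063,-0.051,0.45,0,0,-0.008],[-0.063,-0.051,0.55,0,0,-0.008],[-0.063,-0.051,0.65,0,0,-0.008],[-0.063,-0.051,0.734,0,0,-0.008],[-0.063,-0.051,0.734,0,0,-0.008],[-0.063,-0.051,0.734,0,0,-0.008]]]' 1 20
python3 -m handwheel '[[[0,0,0,0,0,0],[0,0,0,0,0,0],[0,0,0,0,0,0],[0,0,0,0,0,0],[0,0,0,0,0,0],[0,0,0,0,0,0],[0,0,0,0,0,0],[0,0,0,0,0,0]]]' 0.17 20
```

```text
t: 3.88
tool_pos: [0.482, -0.2949, 0.0467]
tool_rot: [179.9, -0.2, 170.1]
ft_force: [0.2, 0.2, 0.6]
opening: 1.0
gripper_force: 0.0
t: 4.55
tool_pos: [0.4845, -0.297, 0.051]
tool_rot: [-179.8, 0.3, 170.0]
ft_force: [0.6, 0.7, 6.9]
opening: 0.586
gripper_force: 6.2
```

```bash
python3 -m handwheel '[[[0,0,-0.04,0,0,0],[0,0,-0.08,0,0,0],[0,0,-0.12,0,0,0],[0,0,-0.18,0,0,0],[0,0,-0.26,0,0,0],[0,0,-0.34,0,0,0],[0,0,-0.42,0,0,0],[0,0,-0.5,0,0,0],[0,0,-0.5,0,0,0],[0,0,-0.5,0,0,0]]]'
python3 - <<'E'
from h import *
print(bot.get_obs()['tool_pos'])
p,im=snap('wrist','w2.png')
np.save('w2.npy',p['world_from_camera'])
for k in('tuber_center','dish','bowl_center'): print(k,find('wrist',k,p))
o=bot.get_obs();T=R.from_euler('xyz',o['tool_rot'],degrees=True)
for z in(19,15): 
  for q in((-96,0,0),(88,0,0),(-96,0,40)): print(q,proj(p,o['tool_pos']+T.apply(np.array([q[0],0,q[2]-z])/1000),'wrist'))
E
```

```text
t: 5.38
tool_pos: [0.4835, -0.2962, 0.1747]
tool_rot: [-179.9, 0.2, 170.0]
ft_force: [-0.2, 0.8, -1.9]
opening: 0.586
gripper_force: 4.6
[ 0.48352044 -0.29621773  0.17474549]
tuber_center [(0.86, [0.5572, 0.0009, 0.0257], [529.0, 213.0])]
dish [(0.96, [0.5613, 0.0011, 0.0028], [517.0, 211.0]), (0.91, [0.7122, -0.0164, 0.0031], [496.0, 314.0])]
bowl_center [(0.16, [0.4346, -0.2802, 0.1943], [292.0, 161.0])]
(-96, 0, 0) [274.19756426 412.64745069]
(88, 0, 0) [275.1923895   61.25403884]
(-96, 0, 40) [274.09930938 368.47339343]
(-96, 0, 0) [274.18766086 407.72715094]
(88, 0, 0) [275.13153215  62.96889105]
(-96, 0, 40) [274.08977833 364.62681693]
```

View pics/w2.png

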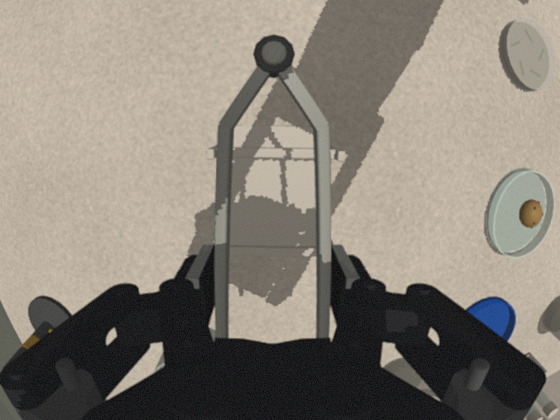

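The tongs are held level, with the pivot at (274,54) and the arms symmetric about column 274. The tuber in the dish is at (531,213). I'm moving half-way and re-measuring the tuber from there.

```bash
python3 -m handwheel '[[[0.03,0.13,0,0,0,0],[0.07,0.29,0,0,0,0],[0.105,0.45,0,0,0,0],[0.13,0.57,0,0,0,0],[0.143,0.632,0,0,0,0],[0.143,0.632,0,0,0,0],[0.143,0.632,0,0,0,0],[0.143,0.632,0,0,0,0]]]'
cat > m.py <<'E'
from h import *
import sys
for n in sys.argv[1:]:
    p,im=snap(n)
    for k,z in(('tuber_center',.0175),('dish',.009),('bowl_center',.03),('tongs_jaws',.05)):
        print(n,k,find(n,k,p)[:3])
        for d in finder.trace(n,k)[:3]:
            m=d['pixels']; ys,xs=np.where(m); h=cv2.convexHull(np.c_[xs,ys].astype(np.float32)); mu=cv2.moments(h); c=(mu['m10']/mu['m00'],mu['m01']/mu['m00'])
            print('   ',round(d['confidence'],2),len(ys),np.round(c,1),onplane(p,c,z,n).round(4))
    cv2.imwrite('pics/m_%s.png'%n,im[:,:,::-1])
print(bot.get_obs())
E
python3 m.py wrist top side
```

```text
t: 6.25
tool_pos: [0.4746, -0.1343, 0.172]
tool_rot: [-180.0, -0.1, 170.0]
ft_force: [0.3, 0.2, -0.9]
opening: 0.586
gripper_force: 4.6
wrist tuber_center [(0.87, [0.5583, 0.007, 0.0257], [421.0, 250.0]), (0.75, [0.6489, 0.1383, 0.0216], [506.0, 291.0])]
    0.89 762 [421.6 249.2] [0.5621 0.0115 0.0175]
    0.62 416 [506.5 290.4] [0.6523 0.1434 0.0175]
    0.41 10262 [272.6 203.2] [ 0.485  -0.1361  0.0175]
wrist dish [(0.72, [0.7357, -0.0101, 0.0044], [398.0, 364.0]), (0.59, [0.5575, 0.0036, 0.0053], [411.0, 243.0])]
    0.83 6306 [410.9 244.7] [0.5583 0.0024 0.009 ]
    0.81 780 [396.2 362.5] [ 0.7268 -0.0143  0.009 ]
wrist bowl_center [(0.91, [0.6238, 0.2238, 0.0165], [550.0, 256.0])]
    0.65 1145 [551.1 255.2] [0.613  0.2109 0.03  ]
wrist tongs_jaws [(0.79, [0.4295, -0.1133, 0.1912], [307.0, 168.0]), (0.51, [0.3822, 0.1679, 0.0058], [517.0, 72.0])]
    0.85 9422 [272.6 203.1] [ 0.4766 -0.1347  0.05  ]
top tuber_center [(0.68, [0.6549, 0.1458, 0.0279], [236.0, 182.0])]
    0.59 520 [344.3 138.6] [ 0.7807 -0.174   0.0175]
top dish [(0.94, [0.5588, -0.0031, -0.0026], [288.0, 215.0])
[... 1073 characters left out ...]
t': 7.6, 'joint_positions': array([-2.23327617e+01, -1.14533135e+00,  9.15140359e+01,  5.43265914e-03,
        8.96300238e+01, -1.02373478e+02]), 'joint_vel': array([-0.04194163,  0.01532441,  0.09068776, -0.0860766 ,  0.03263689,
       -0.01367631]), 'joint_torque': array([ 2.83470334e-03, -3.04676342e+01, -3.13466263e+01,  2.00382514e-03,
       -7.09262764e-03,  4.98857403e-06]), 'tool_pos': array([ 0.4749262 , -0.13387577,  0.17279614]), 'tool_rot': array([1.79994966e+02, 2.40619591e-03, 1.70040681e+02]), 'ft_force': array([ 0.61334264, -0.28005241, -0.68696862]), 'torque': array([-0.00294439,  0.07419376,  0.0002155 ]), 'gripper_force': 4.587139092036523, 'opening': 0.5849304200419805}
```

```bash
python3 -m handwheel '[[[0.03,0.13,0,0,0,0],[0.07,0.29,0,0,0,0],[0.105,0.45,0,0,0,0],[0.13,0.58,0,0,0,0],[0.14,0.635,0.1,0,0,0],[0.14,0.635,0.22,0,0,0],[0.14,0.635,0.32,0,0,0],[0.14,0.635,0.358,0,0,0],[0.14,0.635,0.358,0,0,0],[0.14,0.635,0.358,0,0,0]]]'
python3 - <<'E'
from h import *
o=bot.get_obs();T=R.from_euler('xyz',o['tool_rot'],degrees=True)
print(o['tool_pos'],o['tool_rot'])
for n,(x0,x1,y0,y1) in(('side',(230,370,180,270)),('top',(230,330,180,255))):
    p,im=snap(n)
    for s in(-28,28): print(n,'jaw',s,(4*(proj(p,o['tool_pos']+T.apply(np.array([-94,s,23])/1000),n)-[x0,y0])).round())
    print('tuber',(4*(proj(p,[.561,.012,.0175],n)-[x0,y0])).round())
    cv2.imwrite(f'pics/h_{n}.png',cv2.resize(im[y0:y1,x0:x1,::-1],None,fx=4,fy=4,interpolation=cv2.INTER_CUBIC))
a,b=cv2.imread('pics/h_side.png'),cv2.imread('pics/h_top.png')
print(a.shape,b.shape)
cv2.imwrite('pics/w3.png',cams.capture('wrist')[:,:,::-1])
E
```

```text
t: 8.43
tool_pos: [0.4681, 0.0284, 0.0837]
tool_rot: [180.0, -0.0, 170.0]
ft_force: [0.5, 0.6, -1.2]
opening: 0.587
gripper_force: 4.6
[0.46813912 0.02836623 0.08368668] [ 1.79995146e+02 -1.34540657e-03  1.70020833e+02]
side jaw -28 [250. 128.]
side jaw 28 [209. 186.]
tuber [228. 203.]
top jaw -28 [250. 133.]
top jaw 28 [171. 120.]
tuber [211. 134.]
(360, 560, 3) (300, 400, 3)
```

View pics/h_side.png

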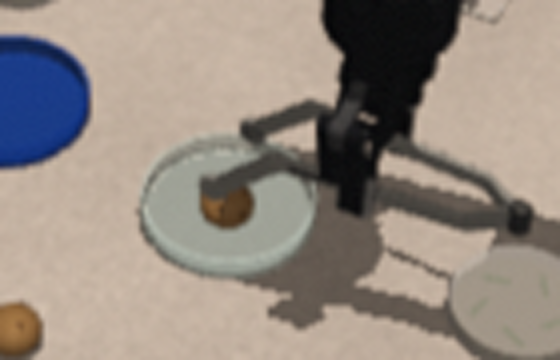

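View pics/w3.png

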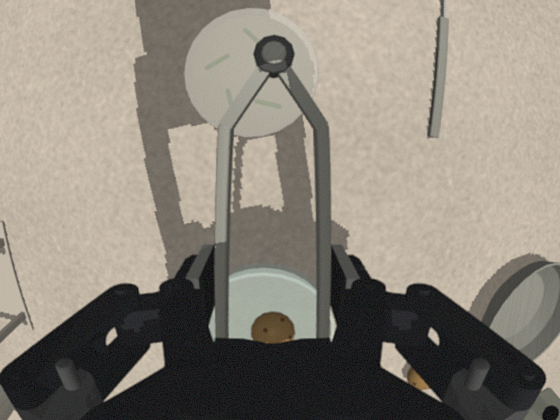

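The jaws appear at crop (210,188) and (249,130), within about 2 px of prediction and straddling the tuber. In the wrist view the tuber is at (273,329), centred between the arms at column 274. I'm descending, then squeezing.

```bash
python3 -m handwheel '[[[0,0,0.03,0,0,0],[0,0,0.07,0,0,0],[0,0,0.11,0,0,0],[0,0,0.14,0,0,0],[0,0,0.164,0,0,0],[0,0,0.164,0,0,0],[0,0,0.164,0,0,0]]]'
python3 - <<'E'
from h import *
o=bot.get_obs();T=R.from_euler('xyz',o['tool_rot'],degrees=True)
p,im=snap('side')
for s in(-28,28): print('jaw',s,(6*(proj(p,o['tool_pos']+T.apply(np.array([-94,s,23])/1000),'side')-[250,190])).round())
print('tuber',(6*(proj(p,[.561,.012,.0175],'side')-[250,190])).round())
cv2.imwrite('pics/d_side.png',cv2.resize(im[190:260,250:350,::-1],None,fx=6,fy=6,interpolation=cv2.INTER_CUBIC))
E
```

```text
t: 9.17
tool_pos: [0.4674, 0.0286, 0.0415]
tool_rot: [-180.0, -0.1, 170.0]
ft_force: [0.6, 0.0, -0.0]
opening: 0.586
gripper_force: 4.6
jaw -28 [254. 202.]
jaw 28 [195. 288.]
tuber [223. 245.]
```

View pics/d_side.png

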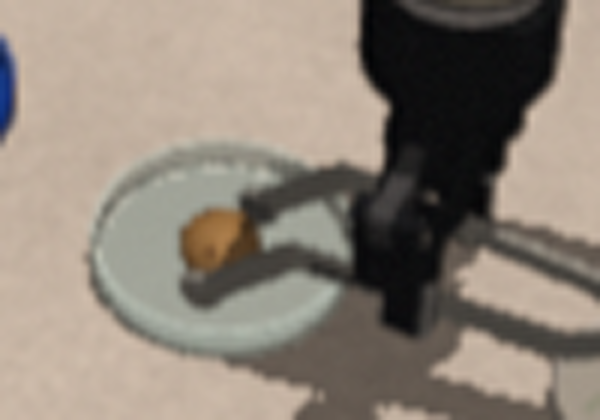

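The jaws are at crop (200,285) and (258,203) and the tuber is at (219,242), so the jaws sit about 4 mm short along the tongs. I'll advance 4 mm and squeeze.

```bash
python3 -m handwheel '[[[-0.008,0,0,0,0,0],[-0.016,0,0,0,0,0],[-0.016,0,0,0,0,0],[-0.016,0,0,0,0,0]]]'
python3 -m handwheel '[[[0,0,0,0,0,0],[0,0,0,0,0,0],[0,0,0,0,0,0],[0,0,0,0,0,0],[0,0,0,0,0,0],[0,0,0,0,0,0],[0,0,0,0,0,0],[0,0,0,0,0,0]]]' -1 35
```

```text
t: 9.55
tool_pos: [0.4723, 0.0278, 0.0427]
tool_rot: [180.0, 0.1, 170.0]
ft_force: [0.0, -0.6, -1.0]
opening: 0.587
gripper_force: 4.6
t: 10.22
tool_pos: [0.4719, 0.0278, 0.0424]
tool_rot: [180.0, 0.0, 170.0]
ft_force: [0.5, -0.4, 1.2]
opening: 0.468
gripper_force: 35.5
```

```bash
python3 -m handwheel '[[[0,0,-0.02,0,0,0],[0,0,-0.05,0,0,0],[0,0,-0.09,0,0,0],[0,0,-0.14,0,0,0],[0,0,-0.2,0,0,0],[0,0,-0.27,0,0,0],[0,0,-0.34,0,0,0],[0,0,-0.41,0,0,0],[0,0,-0.46,0,0,0],[0,0,-0.5,0,0,0],[0,0,-0.5,0,0,0],[0,0,-0.5,0,0,0]]]'
python3 - <<'E'
from h import *
o=bot.get_obs();T=R.from_euler('xyz',o['tool_rot'],degrees=True)
p,im=snap('side')
print((4*(proj(p,o['tool_pos']+T.apply(np.array([-93,0,25])/1000),'side')-[200,150])).round(), find('side','tuber_center',p))
cv2.imwrite('pics/l_side.png',cv2.resize(im[150:270,200:370,::-1],None,fx=4,fy=4,interpolation=cv2.INTER_CUBIC))
B=np.array([.616,.258,.14]); tu=o['tool_pos']+T.apply(np.array([-93,0,25])/1000)
print(tu,'shift',T.inv().apply(B-tu)/.25)
E
```

```text
t: 11.22
tool_pos: [0.4721, 0.0279, 0.168]
tool_rot: [180.0, 0.1, 170.0]
ft_force: [0.3, 0.1, -2.1]
opening: 0.475
gripper_force: 35.5
[347. 178.] [(0.71, [0.6184, 0.2518, 0.0157], [231.0, 301.0]), (0.6, [0.6505, 0.151, 0.0166], [234.0, 264.0]), (0.28, [0.4561, 0.0352, 0.1824], [331.0, 199.0])]
[0.56371789 0.01177456 0.14313778] shift [-0.03570191  1.00622268  0.01284549]
```

View pics/l_side.png

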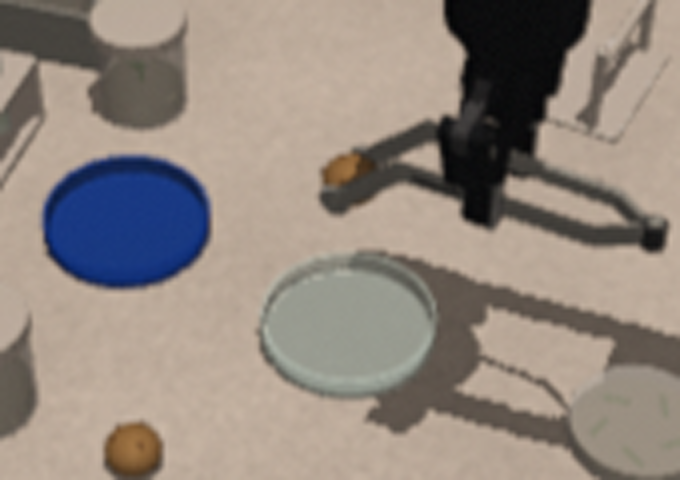

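The tuber at crop (345,172) is pinched between the jaws and lifted, and the dish at (350,322) is empty and unmoved. I'm carrying it to the bowl.

```bash
python3 -m handwheel '[[[0,0.02,0,0,0,0],[0,0.06,0,0,0,0],[0,0.12,0,0,0,0],[0,0.2,0,0,0,0],[-0.01,0.29,0,0,0,0],[-0.015,0.38,0,0,0,0],[-0.02,0.47,0,0,0,0],[-0.02,0.56,0,0,0,0],[-0.03,0.65,0,0,0,0],[-0.036,0.74,0,0,0,0],[-0.036,0.82,0.04,0,0,0],[-0.036,0.89,0.06,0,0,0],[-0.036,0.94,0.08,0,0,0],[-0.036,0.98,0.08,0,0,0],[-0.036,1,0.08,0,0,0],[-0.036,1,0.08,0,0,0],[-0.036,1,0.08,0,0,0],[-0.036,1,0.08,0,0,0],[-0.036,1,0.08,0,0,0]]]'
python3 - <<'E'
from h import *
o=bot.get_obs();T=R.from_euler('xyz',o['tool_rot'],degrees=True)
tu=o['tool_pos']+T.apply(np.array([-93,0,25])/1000); print('tuber est',tu,np.abs(o['joint_vel']).max())
for n in('side','top'):
    p,im=snap(n)
    print(n,find(n,'bowl_center',p)[:2],proj(p,tu,n).round(),proj(p,[.615,.258,.003],n).round())
    if n=='side': cv2.imwrite('pics/e_side.png',cv2.resize(im[220:360,150:330,::-1],None,fx=4,fy=4,interpolation=cv2.INTER_CUBIC))
    for d in finder.trace(n,'dish')[:2]:
        ys,xs=np.where(d['pixels']); print('dish',onplane(p,(xs.mean(),ys.mean()),.009,n))
E
```

```text
t: 12.9
tool_pos: [0.5242, 0.2718, 0.1479]
tool_rot: [180.0, 0.0, 170.0]
ft_force: [-0.3, 0.1, -1.1]
opening: 0.473
gripper_force: 35.5
tuber est [0.61578482 0.25559893 0.12294981] 0.14960058519997904
side [(0.23, [0.3752, 0.1709, 0.0097], [346.0, 302.0])] [228. 274.] [232. 307.]
dish [ 0.53791884 -0.00066948  0.009     ]
dish [ 0.74089412 -0.0349256   0.009     ]
top [(0.63, [0.6225, 0.2438, 0.0079], [203.0, 195.0])] [193. 190.] [199. 198.]
dish [0.5633791  0.00259473 0.009     ]
dish [ 0.73363786 -0.04317003  0.009     ]
```

View pics/e_side.png

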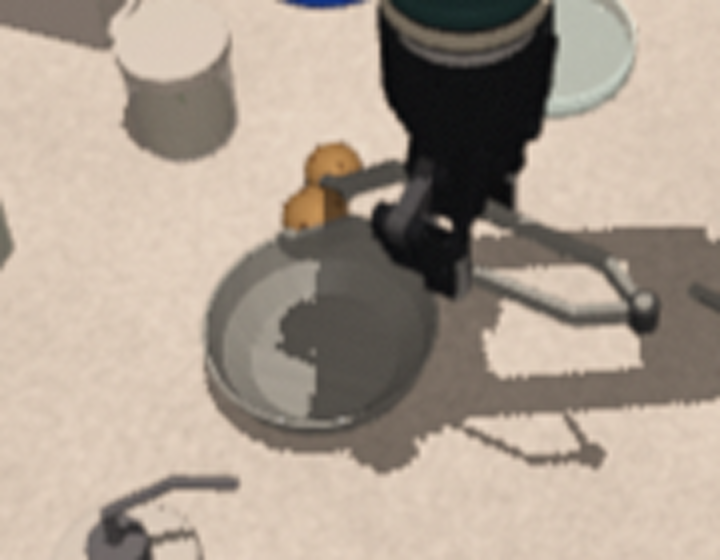

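The tuber at crop (310,210) is within about 6 crop px of its predicted (312,216), roughly 0.12 m above the bowl's middle. The loose decoy tuber behind it at (333,165) is untouched. I'm handing in.

```bash
python3 -c "
from h import *
print(ticket.sign_off())"
```

```text
the job is handed in; nothing more can be done
None
```

I handed the job in at about 13 s with the tuber pinched in the tongs and held still, its centre about 0.12 m above the bench over the middle of the bowl. The last pictures showed the dish, bowl and loose decoy tuber where they started, but the hand-in returned no pass or fail verdict.

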